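# Strip the felt wheel off a bench polisher and rack it

### The arm

A 6-joint arm with a two-finger parallel gripper is mounted at the origin on a cart in front of the work surface, level with it; the furniture and walls round the work are solid. World frame = base frame: x ahead of the robot, y to its left, z up, the work surface at z = 0. Lengths are in m, angles in rad, forces in N, time in s.
With the tool pointing down it reaches from about 0.275 to 0.725 m from the base axis. Payload 5.6 kg.
Tool frame: the origin (TCP) lies at the very end of the fingers, on their centre line; the grasp point (between the pads) lies 19 mm behind it (robot.pinch_z is the distance from the TCP to the grasp point, in m); z points along the fingers, y is the line along which they close (so a half turn about z gives the same grasp; the last joint's range is limited). The gripper opens to 85 mm and grips with 20 to 120 N. Pads are 22 mm wide; open, the fingers measure 114 mm over their backs; the gripper's body (76 mm by 85 mm) begins 54 mm behind the grasp point. The pads swing forward as they close: fully open they stand 13 mm farther back than shut.
Start: joints at [-1.042, 0.255, 0.108, 0, -1.424, -0.285], TCP at [0.133, -0.534, 0.231] pointing down, gripper open.
Joint ranges: [-2.95, 2.95], [-1.21, 1.97], [-1.09, 1.5], [-2.87, 1.71], [-2.94, -0.07], [-3.05, 3.05]. Speed limits (rad/s): [2.57, 2.57, 3.14, 3.14, 3.14, 3.14].

### API

Orientations are given as a unit quaternion [x, y, z, w].
In Python, from plant import sensors, viewer, robot gives the robot as it stands.
- The arm moves only by the tool drive_tool, never from a script. Its argument "motion" is a list of rows, each a list of 3 entries, a list of its own where there are three numbers: the shift along the tool's x, y, z in cm, then the turn, a rotation vector about the tool's x, y, z in rad, then the closure in counts, from 0 (fully open) to 255 (shut). In form: [[[tx, ty, tz], [wx, wy, wz], gripper], ...]. A call has exactly 10 rows; each row shifts and turns the commanded pose from where the row before left it, along the tool's axes as they then stand; what a row does not reach is not made up. A row lasts 1/10 s, in which the tool goes at most 50 mm and 8.59 degrees, less where a joint would pass 70% of its speed; a pose out of reach is approached as far as the arm can. A call with a gripper value outside its range is refused whole. The fingers move at their own pace and stop on an object; "grip_force" is the grip in N (left out, the last holds). Time passes only in rows, so rows that do not move let the fingers close, or fill a call up. It gives the time, the measured TCP pose, the force, the opening and the grip force at its end, in the units of the state.
- sensors.observe(): the state, without advancing time (a new reading comes with each control period).
- viewer.capture(name): name is "scene" or "top"; returns (picture, depth): 400x640x3 uint8, red, green, blue; 400x640 float32, m along the optical axis (not along the pixel's ray), 0 where there is no reading.
- viewer.camera_model(name): a dict with "mtx" (3x3 intrinsics, pixels), "dist" ([k1, k2, p1, p2, k3] as OpenCV has them; the pictures are not rectified), "xyz" and "rotation" of the camera in the world. Camera axes: x right, y down, z forward; pixel columns grow to the right and rows downward; lengths in m; the calibration is good to about 2 mm. A picture is of the moment at which its call begins. camera_model takes no time and is no camera call.
- robot.hand_in(): hands the job in; it is judged then, once.
The state is a dict: "clock": time; "joints": joint angles; "joint_velocities": joint speeds; "tau": joint torques, N m; "eef_pos": TCP position; "tool_rot": TCP orientation; "contact_force": force on the tool from outside, world axes, zero at the start; "torque": the same for the moment, N m; "opening": finger opening in m; "finger_force": force on a finger pad.
Only numpy, scipy, OpenCV 4.12 (cv2) and the standard library are available. Lean on these libraries where they do the work, as an engineer would, in place of code of your own. Each camera call takes 0.05 s, during which the arm holds its last target. There are 200 camera calls.

### The job

Change-over on the bench polisher: take the felt wheel off. The set screw of the flanged stop collar is already slack, so slide the collar off the end of the spindle and put it in the round parts dish, then slide the wheel off and stand it on edge in the empty place of the wooden wheel rack, beside the spare wheel. Leave the spare wheel where it is and do not knock the things round the work about.

Things in the scene. Friction and masses are not known exactly. Their poses are not given: they have to be found in the camera images.
- spindle_end (a point): middle of the end face of the polisher's spindle, a level steel bar 12 mm thick, 155 mm above the bench. y points out along it, away from the motor; z up; -x is the open front of the guard. Bare spindle for 58 mm inward from the end, then a shoulder 16 mm thick, 46 mm long, up to the motor
- polisher: grey bench polisher, fixed: point on the bench under the middle of the motor; axes as spindle_end, which lies at x 0, y 168, z 155 mm here. Base 126 x 150 mm, 24 mm high; motor a drum 96 mm thick, 130 mm long, its face at y = 65 mm. Nothing under the spindle
- guard_lip (a point): outer corner of the front lip of the sheet guard. The hood, radius 78 mm round the spindle axis, y = -63 to -32 mm from spindle_end, goes from here (12 degrees before the top) over the top and down the back; its side wall towards the motor begins 12 degrees behind the top, 26 mm from the axis. Front and free-end side are open: lean the tool to the front for the wheel, outward for the collar
- collar_center (a point): flanged steel stop collar, loose on the spindle: its centre, half-way along. y is its axis, to the hub end. 31 mm long: flange 36 mm across, 5 mm thick at the -y end, then a hub 26 mm across, 26 mm long; bore 15 mm, hangs 1.5 mm low. The flange starts within 3 mm of the wheel; hub end 2 to 6 mm short of the spindle end. About 100 g, slides freely
- felt_wheel_center (a point): grey hard felt wheel on the spindle, rigid: its centre. y is the axis of its bore. 80 mm across, 22 mm thick, bore 15 mm (hangs 1.5 mm low). Inner face against the shoulder; 45 mm free between it and the motor's face. About 100 g, slides freely once the collar is off
- empty_place (a point): empty place of the wooden wheel rack (fixed): point on its base board, 10 mm above the bench. y is a standing wheel's axis, z up. Two rails 12 mm high run along y, 40 mm clear between: a wheel on them has its centre 47 mm above this point. The rack's solid middle block (30 mm high, from y = +15 mm) and two dowels (8 mm thick, 34 mm high, x +-26, y -19 mm) leave 30 mm clear for the wheel
- spare_wheel_center (a point): spare wheel, off-white, 80 mm across and 22 mm thick, standing in the other place of the rack, 72 mm in the +y direction of the rack from the empty place: its centre
- parts_dish: round grey metal parts dish with a few tiny screws in it, loose, 67 mm across the rim, 17 mm high, floor 3 mm thick, walls sloping in to a flat of about 30 mm across: centre of its underside, z up
- red_case: flat red case, 63 x 130 x 22 mm, front of the bench: a bystander, leave it; centre of its underside
- hex_set: green folding hex key set, 23 x 78 x 20 mm, front of the bench: a bystander, leave it; centre of its underside
- ratchet: blue and black ratchet driver, 34 x 135 x 34 mm, front right: a bystander, leave it; centre of its underside
- green_can: white bottle with a green cap, 64 mm across, 222 mm high, at the back: a bystander, leave it; centre of its underside
- white_spray: white nozzle bottle, 56 mm across, 205 mm high, at the back: a bystander, leave it; centre of its underside
There are look-alikes about, which are no part of the job. Leave any red look-alike of the part that bears felt_wheel_center alone.

How it is judged:
On the way, in this order (a step that is already met when the one before it is completed fails the run):
1. the stop collar is off the end of the spindle (y of collar_center in the frame of spindle_end above 0.016 m), for 0.1 s.
2. the felt wheel is off the end of the spindle (y of felt_wheel_center in the frame of spindle_end above 0.012 m), for 0.1 s.
At the end, for the whole second after the job is handed in: Collar at rest in the dish: centre within 28 mm of the dish's centre from above, under 45 mm high; dish level. Felt wheel at rest on edge in the empty place, down on both rails: centre within 12 mm (x), 15 mm (y) of its middle, 38-54 mm above the board, axis within 0.45 rad of y. Both let go (horizontal distance between collar_center and parts_dish below 0.028 m and height (world z) of collar_center below 0.045 m and angle between parts_dish's own z axis and vertical below 0.2 rad and linear speed of each of collar, felt_wheel below 0.03 m/s and x of felt_wheel_center in the frame of empty_place between -0.012 and 0.012 m and y of felt_wheel_center in the frame of empty_place between -0.015 and 0.015 m and z of felt_wheel_center in the frame of empty_place between 0.038 and 0.054 m and angle between the y axis of felt_wheel_center and the y axis of empty_place, either way round below 0.45 rad); the robot touches nothing.
It fails at once if the spare wheel is shifted more than 15 mm (distance of spare_wheel_center from where it was at the start of the episode above 0.015 m).
It fails at once if the red case, hex key set, ratchet driver or a bottle by the wall is shifted more than 40 mm (distance of any of red_case, hex_set, ratchet, green_can, white_spray from where it was at the start of the episode above 0.04 m).
It also fails if it takes over 61 s, if anything falls off the work surface, if the arm or the gripper's body presses on something with over 40 N, if the wrist force passes 120 N, or if a joint passes its speed limit or range.

## Working session

There is one attempt and no reset: what is moved stays moved. The work goes in short steps, Python scripts to look and compute and a tool call to move; the robot and the scene stay as the last step left them, time stands still between calls to the robot, and variables do not carry over. Pictures are saved under pics/ and viewed, at most 10 in all, crops included, and the job is handed in when it is done.

Besides the shell and the picture viewer there is one more tool, called as name(argument=value, ...) on one line, values as JSON. drive_tool: Moves the arm, as the interface text tells. Its arguments: {"type":"object","properties":{"motion":{"type":"array","items":{"type":"array"}},"grip_force":{"type":"number"}},"required":["motion"]}

```bash
mkdir -p pics; ls; python3 - <<'E'
from plant import sensors, viewer, robot
import cv2,numpy as np
for n in("scene","top"):
    p,d=viewer.capture(n); cv2.imwrite(f"pics/{n}0.png",p[...,::-1]); np.save(f"{n}0.npy",d)
    m=viewer.camera_model(n); print(n,{k:np.round(v,4).tolist() for k,v in m.items()})
s=sensors.observe(); print(s); print(robot.pinch_z)
E
```

```text
pics
scene {'mtx': [[396.1877, 0.0, 318.5777], [0.0, 396.1877, 196.9909], [0.0, 0.0, 1.0]], 'dist': [0.0037, 0.0, 0.0, 0.0, 0.0], 'xyz': [-0.3228, 0.6468, 0.7958], 'rotation': [-0.4105, 0.7722, -0.4284, 0.2271]}
top {'mtx': [[460.507, 0.0, 317.5602], [0.0, 460.507, 194.1227], [0.0, 0.0, 1.0]], 'dist': [-0.134, 0.0, 0.0, 0.0, 0.0], 'xyz': [0.1579, 0.1737, 1.6211], 'rotation': [-0.606, 0.7861, -0.0945, 0.0769]}
{'clock': 0.1, 'joints': array([-1.04242313e+00,  2.55729084e-01,  1.07144371e-01, -3.98302440e-04,
       -1.42392942e+00, -2.84601120e-01]), 'joint_velocities': array([-0.00137741, -0.00220645,  0.0040769 ,  0.00040114,  0.00126906,
        0.0011615 ]), 'tau': array([-2.10545091e-03, -3.87605774e+01,  2.38473183e+01,  5.37783891e+00,
       -3.75910415e-03, -8.99760437e-06]), 'eef_pos': array([ 0.13268905, -0.53329863,  0.23047226]), 'tool_rot': array([-1.21555328e-01,  9.92584266e-01,  8.66797517e-04, -1.58665549e-04]), 'contact_force': array([ 0.26089695, -0.20653394,  1.01815618]), 'torque': array([-0.03316182,  0.0561816 , -0.05461073]), 'finger_force': 0.0, 'opening': 0.08514064720189018}
0.0187
```

View pics/scene0.png

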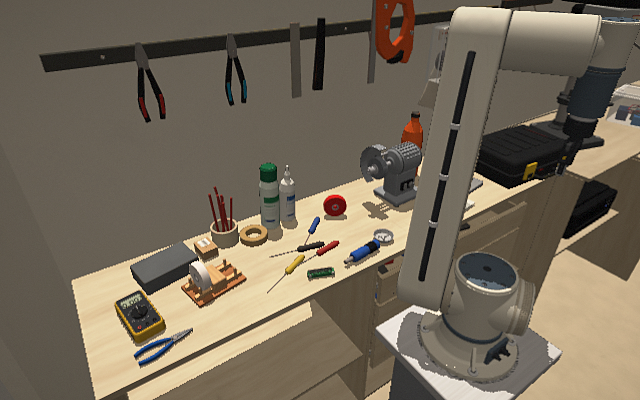

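View pics/top0.png

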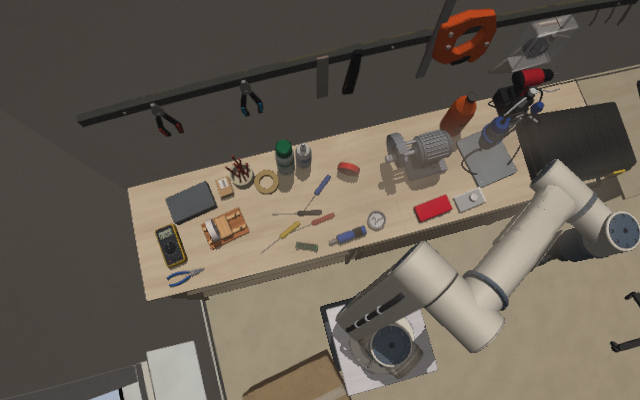

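The scene view shows the polisher at about (390,170) with the wheel side facing left, the dish at (383,237) and the rack at (213,280) with the spare on its left end. The top view shows the polisher at (420,155), the dish at (376,220) and the rack at (225,228).

```bash
cat > h.py <<'E'
import cv2,numpy as np
from scipy.spatial.transform import Rotation as R
from plant import sensors, viewer, robot
def cam(n):
    m=viewer.camera_model(n); r=np.array(m["rotation"]); r=R.from_quat(r).as_matrix() if r.size==4 else r
    return np.array(m["mtx"]),np.array(m["dist"],float),np.array(m["xyz"]),r
def rays(n,uv):
    K,D,c,r=cam(n); q=cv2.undistortPoints(np.array(uv,float).reshape(-1,1,2),K,D).reshape(-1,2)
    return c,np.c_[q,np.ones(len(q))]@r.T
def plane(n,uv,z):
    c,d=rays(n,uv); return c+d*((z-c[2])/d[:,2])[:,None]
def cloud(n,d):
    v,u=np.mgrid[:400,:640]; c,q=rays(n,np.c_[u.ravel(),v.ravel()])
    return (c+q*d.reshape(-1,1)).reshape(400,640,3)
def proj(n,P):
    K,D,c,r=cam(n); return cv2.projectPoints(np.array(P,float).reshape(-1,1,3),cv2.Rodrigues(r.T)[0],-r.T@c,K,D)[0].reshape(-1,2)
def ab(a,b): # midpoint of two rays scene a, top b
    c1,d1=rays("scene",[a]);c2,d2=rays("top",[b]);d1=d1[0];d2=d2[0]
    s=np.linalg.lstsq(np.c_[d1,-d2],c2-c1,rcond=None)[0];p=c1+s[0]*d1;q=c2+s[1]*d2
    return (p+q)/2,np.linalg.norm(p-q)
E
python3 - <<'E'
from h import *
a=cv2.imread("pics/scene0.png");b=cv2.imread("pics/top0.png")
f=lambda im,x,y,w,h,s:cv2.resize(im[y:y+h,x:x+w],(w*s,h*s),interpolation=cv2.INTER_CUBIC)
cv2.imwrite("pics/c1.png",np.vstack([np.hstack([f(a,350,130,80,60,5),f(b,375,120,80,60,5)]),np.hstack([f(a,175,245,80,60,5),f(b,190,200,80,60,5)])]))
for n in("scene","top"):
    C=cloud(n,np.load(n+"0.npy")); 
    for px in ([(170,300),(300,290)] if n=="scene" else [(200,180),(350,200)]): print(n,px,C[px[1],px[0]])
print(plane("top",[(376,220)],0.017),plane("scene",[(383,237)],0.017))
E
```

```text
scene (170, 300) [ 0.52424796  0.55350696 -0.00059424]
scene (300, 290) [0.35978461 0.24642627 0.00066207]
top (200, 180) [ 0.71487456  0.48791912 -0.00183711]
top (350, 200) [ 0.50080163 -0.02714656 -0.00306073]
[[ 0.40278418 -0.09429358  0.017     ]] [[ 0.39520328 -0.08758745  0.017     ]]
```

View pics/c1.png

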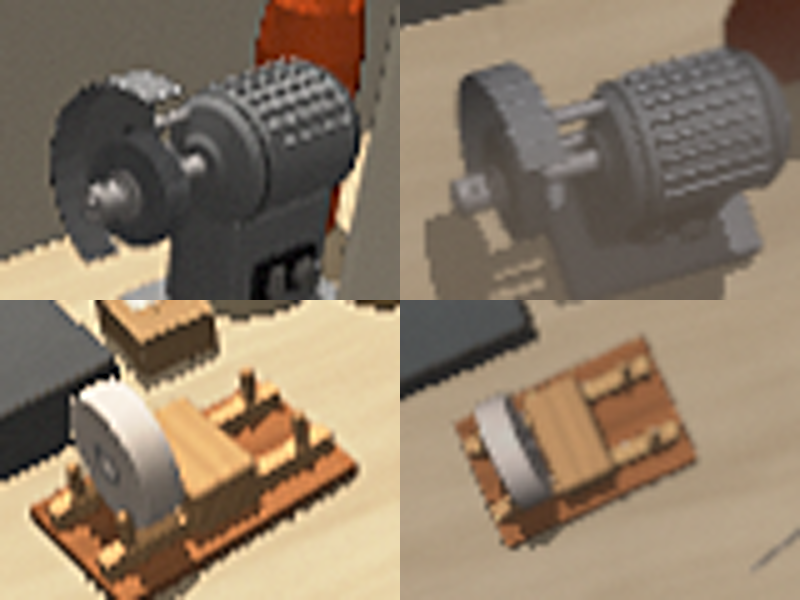

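```bash
python3 - <<'E'
from h import *
from scipy.optimize import least_squares
S=lambda x,y:(175+x/5-.4,245+(y-300)/5-.4)
T=lambda x,y:(190+(x-400)/5-.4,200+(y-300)/5-.4)
np.set_printoptions(precision=4,suppress=True)
# rack base corners z=.01
ct=plane("top",[T(455,425),T(645,338),T(695,462),T(510,545)],.010)
cs=plane("scene",[S(28,512),S(358,468),S(130,600)],.010)
print("base top\n",ct,ct.mean(0)); print("scene\n",cs)
print("dowels top",plane("top",[T(627,370),T(657,436)],.044)); print("dowels scene",plane("scene",[S(247,373),S(301,416)],.044))
for n in("scene","top"):
    C=cloud(n,np.load(n+"0.npy")); q=C.reshape(-1,3)
    m=(q[:,2]>.045)&(q[:,2]<.11)&(q[:,1]>.3)&(q[:,0]<.62)&(q[:,0]>.4)&(abs(q[:,1]-.37)<.14)
    print(n,"spare",m.sum(),q[m].mean(0),q[m].min(0),q[m].max(0))
    # polisher cluster
    m=(q[:,2]>.165)&(q[:,2]<.26)&(q[:,0]>.35)&(q[:,0]<.8)&(q[:,1]<-.1)&(q[:,1]>-.5)
    np.save(n+"pol.npy",q[m]); print(n,"pol",m.sum(),q[m].min(0),q[m].max(0))
    # dish
    m=(q[:,2]>.008)&(q[:,2]<.03)&(np.hypot(q[:,0]-.4,q[:,1]+.09)<.06); print("dish",m.sum(),(q[m].min(0)+q[m].max(0))/2,np.ptp(q[m],axis=0))
print(plane("top",[(375+(470-400)/5,120+190/5)],.155),plane("top",[(375+(785-400)/5,120+110/5)],.155))
print(ab((350+105/5-.4,130+203/5-.4),(375+(455-400)/5-.4,120+193/5-.4)))
E
```

```text
base top
 [[0.547  0.5158 0.01  ]
 [0.5745 0.3688 0.01  ]
 [0.4773 0.3536 0.01  ]
 [0.4524 0.4947 0.01  ]] [0.5128 0.4332 0.01  ]
scene
 [[0.5452 0.5175 0.01  ]
 [0.4753 0.3528 0.01  ]
 [0.4523 0.4934 0.01  ]]
dowels top [[0.5465 0.3819 0.044 ]
 [0.4952 0.3716 0.044 ]]
dowels scene [[0.547  0.3848 0.044 ]
 [0.4962 0.374  0.044 ]]
scene spare 566 [0.5316 0.474  0.0657] [0.4652 0.3849 0.0452] [0.6199 0.51   0.0977]
scene pol 3299 [ 0.5273 -0.4995  0.165 ] [ 0.7694 -0.1003  0.26  ]
dish 153 [ 0.4021 -0.084   0.019 ] [0.075  0.0925 0.0219]
top spare 367 [0.545  0.4686 0.067 ] [0.4689 0.3735 0.045 ] [0.6198 0.5098 0.1041]
top pol 3175 [ 0.4961 -0.4995  0.1651] [ 0.7652 -0.1001  0.26  ]
dish 106 [ 0.3979 -0.0803  0.019 ] [0.0876 0.0984 0.0219]
[[ 0.5734 -0.1736  0.155 ]] [[ 0.574  -0.4008  0.155 ]]
(array([ 0.571 , -0.1655,  0.1579]), np.float64(0.010753851508699428))
```

```bash
python3 - <<'E'
from h import *
from scipy.optimize import least_squares
np.set_printoptions(precision=4,suppress=True)
P=np.vstack([np.load(n+"pol.npy") for n in("scene","top")])
P=P[(P[:,0]>.48)&(P[:,0]<.68)&(P[:,1]<-.12)]
mo=P[(P[:,1]<-.30)&(P[:,1]>-.40)]; gu=P[(P[:,1]>-.24)&(P[:,2]>.2)]
def dist(p,Q): # x=p0+p1*(y+.27)
    d=np.array([p[1],1,0]);d/=np.linalg.norm(d); v=Q-np.array([p[0],-.27,.155]); return np.linalg.norm(np.cross(v,d),axis=1)
def f(p): return np.r_[dist(p,mo)-p[2],dist(p,gu)-p[3]]
s=least_squares(f,[.57,0,.048,.078],loss="soft_l1",f_scale=.002); print(len(mo),len(gu),s.x, np.median(abs(s.fun)))
s2=least_squares(lambda p:np.r_[dist(p,mo)-.048,dist(p,gu)-.078],[.57,0],loss="soft_l1",f_scale=.002); print(s2.x)
p=s2.x
d=np.array([p[1],1,0]);d/=np.linalg.norm(d);e=np.array([d[1],-d[0],0])
for n in("scene","top"):
    q=cloud(n,np.load(n+"0.npy")).reshape(-1,3); v=q-np.array([p[0],-.27,.155]); y=v@d; x=v@e; r=np.hypot(x,v[:,2])
    for lo,hi,nm in((.0,.012,"hub"),(.02,.037,"wheel"),(.073,.082,"guard")):
        m=(r>=lo)&(r<hi)&(y>-.05)&(y<.2); h,ed=np.histogram(y[m],np.arange(-.05,.2,.004)); print(n,nm,[(round(a,3),c) for a,c in zip(ed,h) if c>4])
E
```

```text
963 298 [ 0.5746 -0.051   0.0497  0.0785] 0.002127201086812497
[ 0.5742 -0.0376]
scene hub [(np.float64(0.006), np.int64(7)), (np.float64(0.014), np.int64(8)), (np.float64(0.078), np.int64(5)), (np.float64(0.082), np.int64(5)), (np.float64(0.09), np.int64(5)), (np.float64(0.094), np.int64(6)), (np.float64(0.102), np.int64(7)), (np.float64(0.106), np.int64(11))]
scene wheel [(np.float64(-0.006), np.int64(12)), (np.float64(-0.002), np.int64(70)), (np.float64(0.002), np.int64(49)), (np.float64(0.006), np.int64(13)), (np.float64(0.058), np.int64(7)), (np.float64(0.062), np.int64(8)), (np.float64(0.066), np.int64(7)), (np.float64(0.07), np.int64(52)), (np.float64(0.074), np.int64(85))]
scene guard [(np.float64(-0.014), np.int64(10)), (np.float64(-0.01), np.int64(15)), (np.float64(-0.006), np.int64(5)), (np.float64(0.046), np.int64(29)), (np.float64(0.05), np.int64(30)), (np.float64(0.054), np.int64(26)), (np.float64(0.058), np.int64(28)), (np.float64(0.062), np.int64(37)), (np.float64(0.066), np.int64(32)), (np.float64(0.07), np.int64(33)), (np.float64(0.074), np.int64(37)), (np.float64(0
[... 348 characters left out ...]
094), np.int64(8)), (np.float64(0.102), np.int64(5)), (np.float64(0.106), np.int64(10))]
top wheel [(np.float64(-0.002), np.int64(16)), (np.float64(0.002), np.int64(43)), (np.float64(0.006), np.int64(14)), (np.float64(0.062), np.int64(5)), (np.float64(0.066), np.int64(8)), (np.float64(0.07), np.int64(13)), (np.float64(0.074), np.int64(44))]
top guard [(np.float64(-0.006), np.int64(11)), (np.float64(0.046), np.int64(6)), (np.float64(0.05), np.int64(32)), (np.float64(0.054), np.int64(28)), (np.float64(0.058), np.int64(36)), (np.float64(0.062), np.int64(32)), (np.float64(0.066), np.int64(41)), (np.float64(0.07), np.int64(47)), (np.float64(0.074), np.int64(46)), (np.float64(0.078), np.int64(7))]
```

```bash
cat >> h.py <<'E'
np.set_printoptions(precision=3,suppress=True)
sl=-.044; d=np.array([sl,1,0]);d/=np.linalg.norm(d);e=np.array([d[1],-d[0],0]);Z=np.array([0,0,1.])
END=np.array([.5742+sl*.109,-.27+.109,.155])
def pol(x,y,z): return END+e*x+d*y+Z*z   # metres from spindle_end
def tool(y,z): z=z/np.linalg.norm(z); y=y-z*(y@z); y/=np.linalg.norm(y); return R.from_matrix(np.c_[np.cross(y,z),y,z])
def lean(a): return tool(-e,-np.sin(a)*d-np.cos(a)*Z) # collar, outward lean
def front(b): return tool(d,np.sin(b)*e-np.cos(b)*Z) # wheel
def delta(p,r,r0=None):
    s=sensors.observe(); r0=R.from_quat(s["tool_rot"])
    print("t",round(s["clock"],2),"tcp",s["eef_pos"],"open",s["opening"],"F",s["contact_force"],"q",s["joints"])
    w=(r0.inv()*r).as_rotvec(); v=np.array(p)-s["eef_pos"]
    print("turn",w,np.linalg.norm(w)," shift cm before turn",100*r0.inv().apply(v)," after",100*r.inv().apply(v))
E
python3 - <<'E'
from h import *
print(END,[k for k in dir(robot) if k[0]!="_"])
delta([.40,-.08,.33],lean(0)); delta(pol(0,-.022,-.013),lean(np.pi/4))
E
```

```text
[ 0.569 -0.161  0.155] ['IKError', 'hand_in', 'pinch_z']
t 0.1 tcp [ 0.133 -0.533  0.23 ] open 0.08514064720189018 F [ 0.261 -0.207  1.018] q [-1.042  0.256  0.107 -0.    -1.424 -0.285]
turn [ 0.002  0.001 -1.371] 1.3710554589174395  shift cm before turn [-36.879  37.557  -9.891]  after [-44.111 -28.698  -9.953]
t 0.1 tcp [ 0.133 -0.533  0.23 ] open 0.08514064720189018 F [ 0.261 -0.207  1.018] q [-1.042  0.256  0.107 -0.    -1.424 -0.285]
turn [ 0.538  0.657 -1.295] 1.5484483695781543  shift cm before turn [-50.929  23.42    8.883]  after [-29.643 -45.266 -17.131]
```

drive_tool(motion=[[[0, 0, -1], [0, 0, -0.137], 0], [[0, 0, -1], [0, 0, -0.137], 0], [[0, 0, -1], [0, 0, -0.137], 0], [[0, 0, -1], [0, 0, -0.137], 0], [[0, 0, -1], [0, 0, -0.137], 0], [[0, 0, -1], [0, 0, -0.137], 0], [[0, 0, -1], [0, 0, -0.137], 0], [[0, 0, -1], [0, 0, -0.137], 0], [[0, 0, -1], [0, 0, -0.137], 0], [[0, 0, -1], [0, 0, -0.137], 0]])

```text
clock: 1.1
eef_pos: [0.1327, -0.5335, 0.3312]
tool_rot: [0.724, -0.69, -0.0, -0.0]
contact_force: [0.4, -1.1, -0.5]
opening: 0.0854
finger_force: 0.0
```

drive_tool(motion=[[[-4.4, -2.8, 0], [0, 0, 0], 0], [[-4.4, -2.8, 0], [0, 0, 0], 0], [[-4.4, -2.8, 0], [0, 0, 0], 0], [[-4.4, -2.8, 0], [0, 0, 0], 0], [[-4.4, -2.8, 0], [0, 0, 0], 0], [[-4.4, -2.8, 0], [0, 0, 0], 0], [[-4.4, -2.8, 0], [0, 0, 0], 0], [[-4.4, -2.8, 0], [0, 0, 0], 0], [[-4.4, -2.8, 0], [0, 0, 0], 0], [[-4.4, -2.8, 0], [0, 0, 0], 0]])

```text
clock: 2.1
eef_pos: [0.3831, -0.0986, 0.3313]
tool_rot: [0.722, -0.692, 0.0, -0.0]
contact_force: [1.3, 0.1, -1.0]
opening: 0.0852
finger_force: 0.0
```

```bash
python3 - <<'E'
from h import *
r=lean(np.pi/4); g=pol(0,-.022,-.013)
delta(g+.12*d+.12*Z,r)
E
```

```text
t 2.1 tcp [ 0.383 -0.099  0.331] open 0.08517309945280938 F [ 1.266  0.079 -0.969] q [ 0.149 -0.069 -0.005 -0.    -1.635 -0.105]
turn [-0.     0.786 -0.001] 0.7855643552503051  shift cm before turn [ -2.758 -18.335   6.937]  after [ -6.845 -18.339   2.955]
```

drive_tool(motion=[[[0, -1.8, 0], [0, 0.131, 0], 0], [[0, -1.8, 0], [0, 0.131, 0], 0], [[0, -1.8, 0], [0, 0.131, 0], 0], [[0, -1.8, 0], [0, 0.131, 0], 0], [[0, -1.8, 0], [0, 0.131, 0], 0], [[0, -1.8, 0], [0, 0.131, 0], 0], [[-1.7, -1.9, 0.7], [0, 0, 0], 0], [[-1.7, -1.9, 0.7], [0, 0, 0], 0], [[-1.7, -1.9, 0.7], [0, 0, 0], 0], [[-1.7, -1.8, 0.8], [0, 0, 0], 0]])

```text
clock: 3.1
eef_pos: [0.5651, -0.0649, 0.2615]
tool_rot: [0.667, -0.639, 0.276, 0.265]
contact_force: [0.0, 0.3, 0.6]
opening: 0.0855
finger_force: 0.0
```

```bash
python3 - <<'E'
from h import *
r=lean(np.pi/4); g=pol(0,-.022,-.013)
delta(g,r)
p,dd=viewer.capture("scene"); q,_=viewer.capture("top")
f=lambda im,x,y,w,h,s:cv2.resize(im[y:y+h,x:x+w],(w*s,h*s),interpolation=cv2.INTER_CUBIC)
cv2.imwrite("pics/c2.png",np.hstack([f(p,340,90,100,100,4),f(q,365,90,100,100,4)])[...,::-1])
print(proj("scene",[sensors.observe()["eef_pos"],pol(0,0,0)]),proj("top",[sensors.observe()["eef_pos"],pol(0,0,0)]))
E
```

```text
t 3.1 tcp [ 0.565 -0.065  0.261] open 0.08552512677559165 F [0.013 0.287 0.633] q [ 0.539  0.352 -0.179  0.673 -1.504 -0.706]
turn [ 0.001 -0.001  0.   ] 0.0014295320028565126  shift cm before turn [-0.107 -0.022 16.802]  after [-0.093 -0.003 16.802]
[[347.959 150.725]
 [368.253 171.315]] [[361.351 158.274]
 [385.763 159.985]]
```

View pics/c2.png

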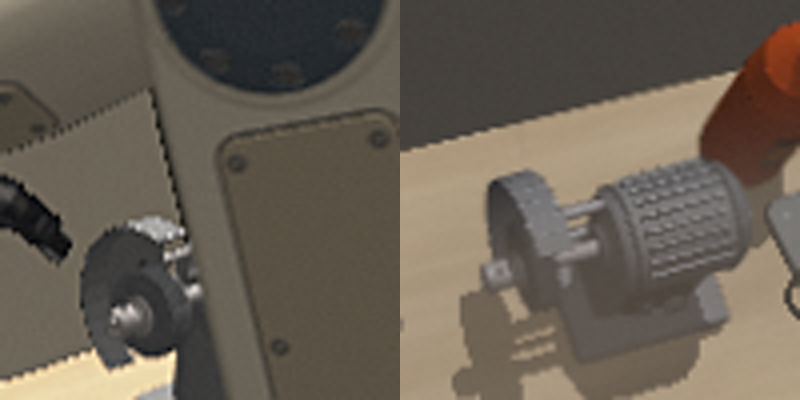

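The hub end appears at about (368,169) in the scene view and (385.5,158) in the top view. That is roughly 2 px above where my model puts it, so I will refine the axis.

```bash
python3 - <<'E'
from h import *
a=cv2.imread("pics/scene0.png");b=cv2.imread("pics/top0.png")
C=cloud("top",np.load("top0.npy")); S=cloud("scene",np.load("scene0.npy"))
for nm,Q in(("top",C),("scene",S)):
    q=Q.reshape(-1,3); m=(abs(q[:,0]-.572)<.03)&(q[:,1]>-.19)&(q[:,1]<-.12)&(abs(q[:,2]-.155)<.03); q=q[m]
    print(nm,m.sum(),q[np.argsort(q[:,1])][::max(1,len(q)//14)])
    v=np.linalg.norm
# guard edge planes: hood pts sections by y -> highest x centre
P=np.vstack([np.load(n+"pol.npy") for n in("scene","top")])
from scipy.optimize import least_squares
for lo,hi,r in((-.23,-.18,.078),(-.40,-.35,.048),(-.35,-.30,.048),(-.30,-.272,.048)):
    Q=P[(P[:,1]>lo)&(P[:,1]<hi)&(P[:,0]>.48)&(P[:,0]<.68)&(P[:,2]>.175)]
    if r>.07: Q=Q[Q[:,2]>.21]
    for n in("both",):
        f=lambda p:np.hypot(Q[:,0]-p[0],Q[:,2]-.155)-(p[1])
        s=least_squares(f,[.57,r],loss="soft_l1",f_scale=.002); print(lo,hi,len(Q),s.x, least_squares(lambda p:np.hypot(Q[:,0]-p[0],Q[:,2]-.155)-r,[.57],loss="soft_l1",f_scale=.002).x)
f=lambda im,x,y,w,h,s:cv2.resize(im[y:y+h,x:x+w],(w*s,h*s),interpolation=cv2.INTER_NEAREST)
cv2.imwrite("pics/c3.png",np.hstack([f(a,360,150,36,50,11),f(b,378,138,36,50,11)]))
E
```

```text
top 84 [[ 0.567 -0.19   0.172]
 [ 0.559 -0.189  0.142]
 [ 0.558 -0.188  0.168]
 [ 0.579 -0.187  0.171]
 [ 0.565 -0.184  0.16 ]
 [ 0.566 -0.181  0.159]
 [ 0.581 -0.178  0.162]
 [ 0.56  -0.176  0.159]
 [ 0.566 -0.173  0.166]
 [ 0.567 -0.17   0.166]
 [ 0.579 -0.167  0.163]
 [ 0.572 -0.164  0.167]
 [ 0.583 -0.162  0.156]
 [ 0.579 -0.161  0.159]]
scene 82 [[ 0.567 -0.19   0.145]
 [ 0.561 -0.189  0.155]
 [ 0.573 -0.188  0.17 ]
 [ 0.563 -0.185  0.163]
 [ 0.566 -0.183  0.163]
 [ 0.563 -0.18   0.161]
 [ 0.564 -0.177  0.161]
 [ 0.573 -0.175  0.17 ]
 [ 0.564 -0.173  0.159]
 [ 0.559 -0.168  0.159]
 [ 0.57  -0.166  0.143]
 [ 0.57  -0.165  0.159]
 [ 0.56  -0.164  0.167]
 [ 0.564 -0.163  0.166]
 [ 0.572 -0.162  0.159]
 [ 0.576 -0.161  0.161]
 [ 0.569 -0.159  0.157]]
-0.23 -0.18 252 [0.572 0.079] [0.573]
-0.4 -0.35 319 [0.578 0.049] [0.578]
-0.35 -0.3 566 [0.577 0.05 ] [0.576]
-0.3 -0.272 372 [0.576 0.048] [0.576]
```

View pics/c3.png

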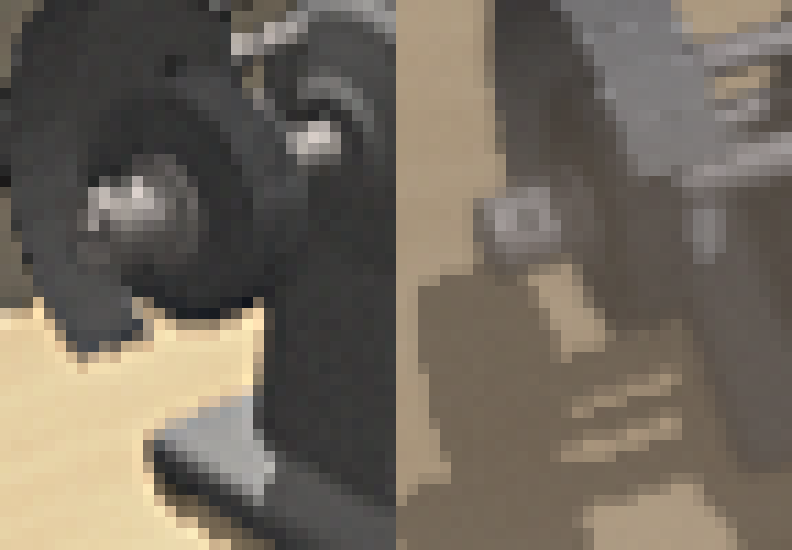

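The enlarged view puts the hub (light block) at about (389,158) in the top picture and (371,168) in the scene picture. The axis is therefore about 3 mm further in x than I had it, with a slope near -0.03.

```bash
sed -i 's/^sl=-.044/sl=-.03/; s/^END=.*/END=np.array([.572,-.161,.155])/' h.py; python3 - <<'E'
from h import *
delta(pol(0,-.022,-.012),lean(np.pi/4))
E
```

```text
t 3.2 tcp [ 0.565 -0.065  0.259] open 0.08558136040312565 F [-0.075 -1.142 -0.141] q [ 0.539  0.355 -0.18   0.672 -1.504 -0.706]
turn [-0.005 -0.002  0.013] 0.014318610939699229  shift cm before turn [ 0.1   -0.34  16.575]  after [ 0.135 -0.428 16.573]
```

drive_tool(motion=[[[0, -0.4, 2], [0, 0, 0.014], 0], [[0.1, 0, 2], [0, 0, 0], 0], [[0, 0, 2], [0, 0, 0], 0], [[0, 0, 2], [0, 0, 0], 0], [[0, 0, 2], [0, 0, 0], 0], [[0, 0, 2], [0, 0, 0], 0], [[0, 0, 1.6], [0, 0, 0], 0], [[0, 0, 1.2], [0, 0, 0], 0], [[0, 0, 1], [0, 0, 0], 0], [[0, 0, 0.8], [0, 0, 0], 0]])

```text
clock: 4.2
eef_pos: [0.5736, -0.1836, 0.1459]
tool_rot: [0.663, -0.644, 0.279, 0.263]
contact_force: [-0.2, -0.1, 0.9]
opening: 0.0853
finger_force: 0.0
```

drive_tool(motion=[[[0, 0, 0], [0, 0, 0], 100], [[0, 0, 0], [0, 0, 0], 130], [[0, 0, 0], [0, 0, 0], 160], [[0, 0, 0], [0, 0, 0], 180], [[0, 0, 0], [0, 0, 0], 200], [[0, 0, 0], [0, 0, 0], 220], [[0, 0, 0], [0, 0, 0], 240], [[0, 0, 0], [0, 0, 0], 255], [[0, 0, 0], [0, 0, 0], 255], [[0, 0, 0], [0, 0, 0], 255]], grip_force=30)

```text
clock: 5.2
eef_pos: [0.5737, -0.1832, 0.1463]
tool_rot: [0.663, -0.644, 0.279, 0.263]
contact_force: [-1.9, 4.0, 3.9]
opening: 0.0243
finger_force: 34.8
```

```bash
python3 - <<'E'
from h import *
delta(pol(0,-.022,-.012),lean(np.pi/4))
E
```

```text
t 5.2 tcp [ 0.574 -0.183  0.146] open 0.024307104376392843 F [-1.905  4.041  3.878] q [ 0.311  0.407 -0.441  0.843 -1.153 -0.812]
turn [-0.01  -0.001 -0.005] 0.010780994647726928  shift cm before turn [-0.249  0.102  0.221]  after [-0.249  0.099  0.223]
```

drive_tool(motion=[[[-0.2, 0, -0.2], [0, 0, 0], 255], [[-0.4, 0, -0.4], [0, 0, 0], 255], [[-0.5, 0, -0.5], [0, 0, 0], 255], [[-0.5, 0, -0.5], [0, 0, 0], 255], [[-0.5, 0, -0.5], [0, 0, 0], 255], [[-0.5, 0, -0.5], [0, 0, 0], 255], [[-0.6, 0, -0.6], [0, 0, 0], 255], [[-0.6, 0, -0.6], [0, 0, 0], 255], [[-0.6, 0, -0.6], [0, 0, 0], 255], [[-0.6, 0, -0.6], [0, 0, 0], 255]])

```text
clock: 6.2
eef_pos: [0.5712, -0.1116, 0.1458]
tool_rot: [0.663, -0.644, 0.278, 0.263]
contact_force: [-0.2, -0.1, -0.5]
opening: 0.024
finger_force: 34.1
```

```bash
python3 - <<'E'
from h import *
delta([.40,-.085,.12],lean(0))
p,dd=viewer.capture("scene"); q,_=viewer.capture("top")
f=lambda im,x,y,w,h,s:cv2.resize(im[y:y+h,x:x+w],(w*s,h*s),interpolation=cv2.INTER_CUBIC)
cv2.imwrite("pics/c4.png",np.hstack([f(p,330,120,80,120,5),f(q,340,140,80,120,5)])[...,::-1])
E
```

```text
t 6.2 tcp [ 0.571 -0.112  0.146] open 0.023956840861945543 F [-0.162 -0.105 -0.515] q [ 0.447  0.428 -0.391  0.759 -1.238 -0.858]
turn [-0.011 -0.786 -0.001] 0.7857663195133998  shift cm before turn [-3.996 17.045 -0.58 ]  after [-3.177 17.032  2.582]
```

View pics/c4.png

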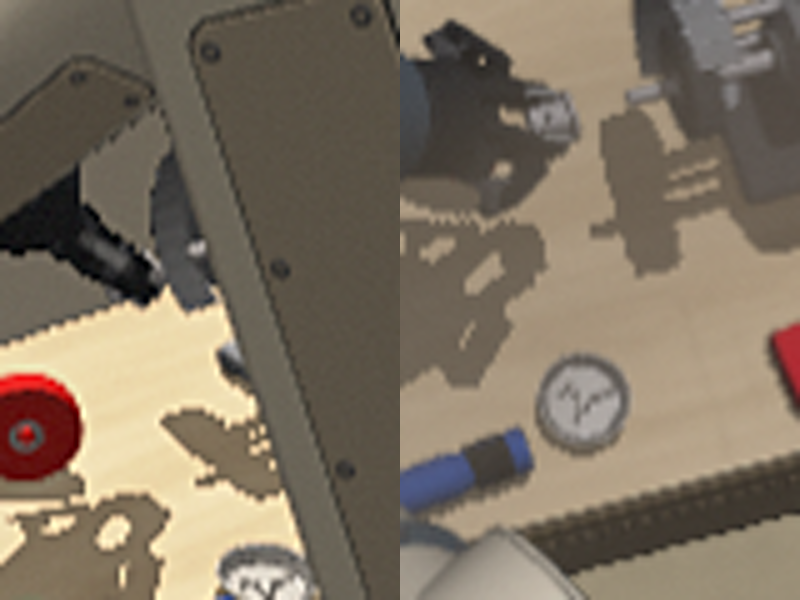

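The collar is in the fingers at about (553,112) in the crop and the spindle tip is bare at (640,95). The dish is at about (376,220) in the top picture, with the ratchet's end just left of it.

```bash
python3 - <<'E'
from h import *
for n,c in(("scene",(383,237)),("top",(376,220))):
    im=cv2.imread(f"pics/{n}0.png"); hs=cv2.cvtColor(im,cv2.COLOR_BGR2HSV)
    m=np.zeros((400,640),np.uint8); x,y=c; w=slice(y-16,y+17),slice(x-17,x+18)
    m[w]=((hs[w][...,1]<75)).astype(np.uint8)*255
    ct=max(cv2.findContours(m,cv2.RETR_EXTERNAL,cv2.CHAIN_APPROX_NONE)[0],key=cv2.contourArea)
    el=cv2.fitEllipse(cv2.convexHull(ct)); print(n,el,plane(n,[el[0]],.014), plane(n,ct[:,0],.014).min(0),plane(n,ct[:,0],.014).max(0))
# collar in tool frame
t0=np.array([.5737,-.1832,.1463]); r0=R.from_quat([.663,-.644,.279,.263])
c=r0.inv().apply(pol(0,-.0195,-.0015)-t0); ax=r0.inv().apply(d); print("collar in tool",c,ax)
D=np.array([.400,-.091])
r=lean(-.45); p=np.r_[D,.032]-r.apply(c); print("tcp at release",p,"collar axis",r.apply(ax))
delta(p+[0,0,.1],r)
E
```

```text
scene ((390.3623046875, 237.22943115234375), (30.159624099731445, 51.07687759399414), 73.28102111816406) [[ 0.384 -0.109  0.014]] [ 0.322 -0.198  0.014] [ 0.449 -0.016  0.014]Traceback (most recent call last):
  File "<stdin>", line 7, in <module>
cv2.error: OpenCV(4.12.0) /io/opencv/modules/imgproc/src/shapedescr.cpp:361: error: (-201:Incorrect size of input array) There should be at least 5 points to fit the ellipse in function 'fitEllipseNoDirect'
```

```bash
python3 - <<'E'
from h import *
for n,c in(("scene",(383,237)),("top",(376,219))):
    im=cv2.imread(f"pics/{n}0.png"); hs=cv2.cvtColor(im,cv2.COLOR_BGR2HSV).astype(int)
    x,y=c; print(n,"row sat",hs[y,x-17:x+18,1],"\ncol sat",hs[y-16:y+17,x,1])
t0=np.array([.5737,-.1832,.1463]); r0=R.from_quat([.663,-.644,.279,.263])
c=r0.inv().apply(pol(0,-.0195,-.0015)-t0); ax=r0.inv().apply(d); print("collar in tool",c,ax)
D=np.array([.402,-.092])
r=lean(-.45); p=np.r_[D,.032]-r.apply(c); print("tcp at release",p,"collar axis",r.apply(ax))
delta(p+[0,0,.1],r)
E
```

```text
scene row sat [68 68 70 69 70 69 67 85 64 19 24 26 34 25 24 29 25 26 29 26 23 25 23 25
 24 22 13 53 67 69 68 68 73 75 72] 
col sat [70 73 75 75 75 75 74 67 13 17 24 27 23 24 25 23 26 27 30 30 25  4 67 83
 83 78 68 69 67 64 65 67 66]
top row sat [63 63 63 63 63 62 63 62 40 29 23 19 20 23 18 21 24 16 16 25 24 17 19 18
 14 28 28 44 64 64 64 62 61 62 62] 
col sat [66 67 68 66 68 68 60 48 33 33 24 18 18 16 18 16 16 16 19 20 15 15 14 11
 10 31 50 61 62 62 63 62 63]
collar in tool [ 0.003  0.001 -0.007] [-0.706 -0.003 -0.708]
tcp at release [ 0.403 -0.086  0.027] collar axis [-0.006  0.328  0.945]
t 6.3 tcp [ 0.572 -0.111  0.146] open 0.024208021283134304 F [-0.493  0.724 -1.379] q [ 0.447  0.428 -0.391  0.76  -1.238 -0.858]
turn [-0.012 -1.236  0.003] 1.2357497535358366  shift cm before turn [-3.413 16.811 -0.979]  after [-1.902 16.806  3.022]
```

drive_tool(motion=[[[0, 1.9, 0], [0, -0.137, 0], 255], [[0, 1.9, 0], [0, -0.137, 0], 255], [[0, 1.9, 0], [0, -0.137, 0], 255], [[0, 1.9, 0], [0, -0.137, 0], 255], [[0, 1.9, 0], [0, -0.137, 0], 255], [[0, 1.9, 0], [0, -0.137, 0], 255], [[0, 1.9, 0], [0, -0.137, 0], 255], [[0, 1.8, 0], [0, -0.137, 0], 255], [[0, 1.7, 0], [0, -0.137, 0], 255], [[0, 0, 0], [0, 0, 0], 255]])

```text
clock: 7.3
eef_pos: [0.4013, -0.1213, 0.1434]
tool_rot: [0.698, -0.68, -0.158, -0.159]
contact_force: [-0.0, -0.2, -1.3]
opening: 0.024
finger_force: 34.1
```

```bash
python3 - <<'E'
from h import *
print(plane("scene",[(383.5,235.5)],.017),plane("top",[(376.5,219.3)],.017))
r=lean(-.45); c=np.array([.003,.001,-.007]); p=np.r_[.402,-.091,.032]-r.apply(c)
delta(p,r)
E
```

```text
[[ 0.4   -0.094  0.017]] [[ 0.405 -0.097  0.017]]
t 7.3 tcp [ 0.401 -0.121  0.143] open 0.02401828111818108 F [-0.012 -0.202 -1.288] q [-0.316  0.213 -0.109 -0.431 -1.419  0.446]
turn [-0.008  0.001 -0.001] 0.0084647645960058  shift cm before turn [ 1.833 -0.162 12.049]  after [ 1.819 -0.26  12.05 ]
```

drive_tool(motion=[[[0.4, -0.1, 2], [0, 0, 0], 255], [[0.4, -0.1, 2], [0, 0, 0], 255], [[0.4, -0.1, 2], [0, 0, 0], 255], [[0.4, 0, 1.6], [0, 0, 0], 255], [[0.3, 0, 1.3], [0, 0, 0], 255], [[0.3, 0, 1], [0, 0, 0], 255], [[0, 0, 0.8], [0, 0, 0], 255], [[0, 0, 0.6], [0, 0, 0], 255], [[0, 0, 0.6], [0, 0, 0], 255], [[0, 0, 0], [0, 0, 0], 255]])

```text
clock: 8.3
eef_pos: [0.4062, -0.086, 0.0272]
tool_rot: [0.702, -0.677, -0.156, -0.157]
contact_force: [-0.7, -0.1, -0.6]
opening: 0.024
finger_force: 34.1
```

```bash
python3 - <<'E'
from h import *
r=lean(-.45); c=np.array([.003,.001,-.007]); p=np.r_[.402,-.095,.032]-r.apply(c)
delta(p,r)
p,dd=viewer.capture("scene"); q,_=viewer.capture("top")
f=lambda im,x,y,w,h,s:cv2.resize(im[y:y+h,x:x+w],(w*s,h*s),interpolation=cv2.INTER_CUBIC)
cv2.imwrite("pics/c5.png",np.hstack([f(p,340,190,80,70,5),f(q,340,180,80,70,5)])[...,::-1])
E
```

```text
t 8.3 tcp [ 0.406 -0.086  0.027] open 0.024037616663500874 F [-0.656 -0.057 -0.644] q [-0.244  0.326 -0.283 -0.48  -1.132  0.524]
turn [-0.007 -0.003  0.007] 0.010178378251663832  shift cm before turn [ 0.288  0.345 -0.115]  after [ 0.29   0.343 -0.114]
```

View pics/c5.png

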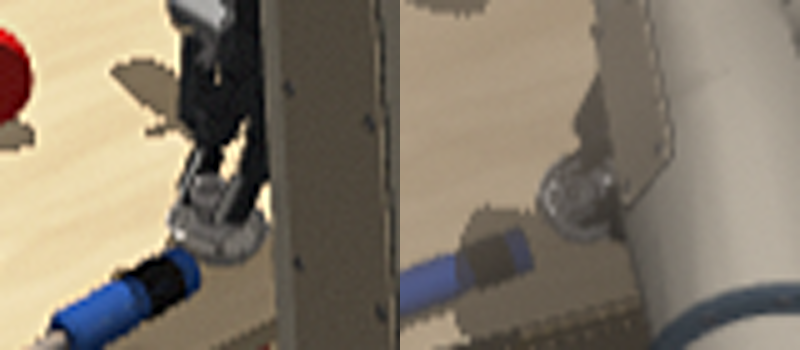

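The collar is upright over the middle of the dish, at about (210,200) in the left crop, so I will lower a little, release and back off.

drive_tool(motion=[[[0.2, 0.1, 0.2], [0, 0, 0], 255], [[0.1, 0.1, 0.2], [0, 0, 0], 255], [[0, 0, 0], [0, 0, 0], 170], [[0, 0, 0], [0, 0, 0], 150], [[0, 0, 0], [0, 0, 0], 140], [[0, 0, 0], [0, 0, 0], 140], [[0, 0, -0.6], [0, 0, 0], 140], [[0, 0, -1.2], [0, 0, 0], 140], [[0, 0, -2], [0, 0, 0], 140], [[0, 0, -2.5], [0, 0, 0], 140]])

```text
clock: 9.4
eef_pos: [0.4045, -0.1151, 0.0806]
tool_rot: [0.702, -0.677, -0.156, -0.157]
contact_force: [-0.3, 0.3, -0.0]
opening: 0.0384
finger_force: 0.0
```

```bash
python3 - <<'E'
from h import *
r=front(np.pi/3); W=pol(0,-.045,-.0015); g=W+r.apply([0,0,-.014])
delta([.40,-.1,.2],r)
print("grasp tcp",g,"approach",g-r.apply([0,0,.12]))
p,dd=viewer.capture("scene"); q,_=viewer.capture("top")
f=lambda im,x,y,w,h,s:cv2.resize(im[y:y+h,x:x+w],(w*s,h*s),interpolation=cv2.INTER_CUBIC)
cv2.imwrite("pics/c6.png",np.hstack([f(p,340,130,80,120,5),f(q,340,130,80,120,5)])[...,::-1])
E
```

```text
t 9.4 tcp [ 0.404 -0.115  0.081] open 0.03840772016966113 F [-0.337  0.282 -0.045] q [-0.3    0.277 -0.197 -0.445 -1.274  0.506]
turn [ 1.077 -0.462  1.174] 1.6587984067878316  shift cm before turn [ -6.541   0.287 -10.112]  after [-10.142   1.525  -6.319]
grasp tcp [ 0.561 -0.206  0.161] approach [ 0.457 -0.209  0.221]
```

View pics/c6.png

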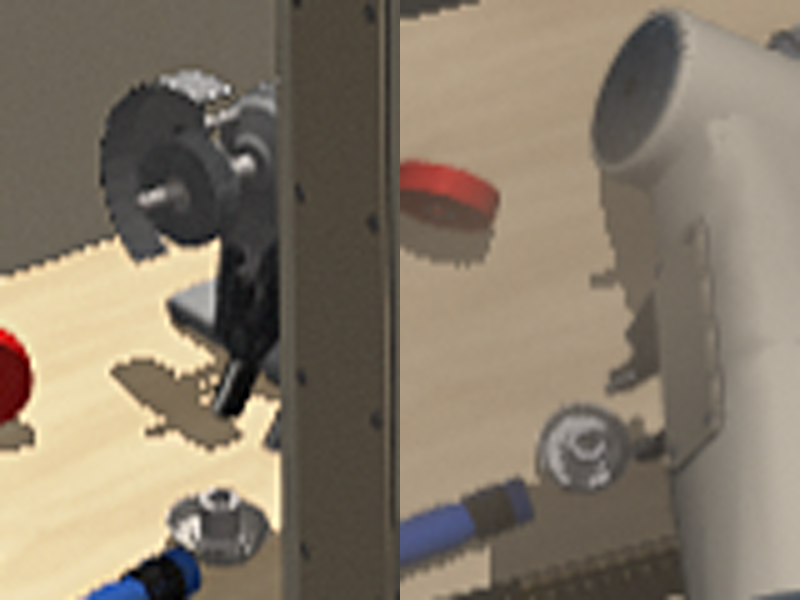

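The collar stands in the dish at about (215,520) in the left crop. The felt wheel and the bare spindle tip at (145,200) are clear, so the wheel is next.

drive_tool(motion=[[[-1, 0, -4.2], [0, 0, 0], 120], [[-1, 0, -4.2], [0, 0, 0], 120], [[-1, 0, -4.2], [0, 0, 0], 120], [[-1, 0, -4.2], [0, 0, 0], 120], [[0, 0, 0], [0.09, -0.0385, 0.098], 120], [[0, 0, 0], [0.09, -0.0385, 0.098], 120], [[0, 0, 0], [0.09, -0.0385, 0.098], 120], [[0, 0, 0], [0.09, -0.0385, 0.098], 120], [[0, 0, 0], [0.09, -0.0385, 0.098], 120], [[0, 0, 0], [0.09, -0.0385, 0.098], 120]])

```text
clock: 10.5
eef_pos: [0.4041, -0.1518, 0.2486]
tool_rot: [-0.387, 0.844, 0.088, 0.361]
contact_force: [0.1, -0.1, -0.5]
opening: 0.0449
finger_force: 0.0
```

drive_tool(motion=[[[0, 0, 0], [0.09, -0.0385, 0.098], 120], [[0, 0, 0], [0.09, -0.0385, 0.098], 120], [[0, 0, 0], [0.09, -0.0385, 0.098], 120], [[0, 0, 0], [0.09, -0.0385, 0.098], 120], [[0, 0, 0], [0.09, -0.0385, 0.098], 120], [[0, 0, 0], [0.09, -0.0385, 0.098], 120], [[0, 0, 0], [0, 0, 0], 120], [[0, 0, 0], [0, 0, 0], 120], [[0, 0, 0], [0, 0, 0], 120], [[0, 0, 0], [0, 0, 0], 120]])

```text
clock: 11.5
eef_pos: [0.4047, -0.1526, 0.2481]
tool_rot: [-0.016, 0.867, 0.007, 0.498]
contact_force: [-0.6, -0.2, 0.4]
opening: 0.0452
finger_force: 0.0
```

```bash
python3 - <<'E'
from h import *
r=front(np.pi/3); W=pol(0,-.045,-.0015); g=W+r.apply([0,0,-.014])
delta(g-r.apply([0,0,.12]),r)
print(proj("scene",[pol(0,0,0),pol(0,-.036,0)]),proj("top",[pol(0,0,0)]))
S=cloud("scene",np.load("scene0.npy")).reshape(-1,3); T=cloud("top",np.load("top0.npy")).reshape(-1,3)
for Q in(S,T):
    v=Q-END; y=v@d; rr=np.hypot(v@e,v[:,2]); m=(rr>.021)&(rr<.036)&(abs(y+.036)<.012); print("wheel face y",np.median(y[m]),m.sum(),np.percentile(y[m],[20,80]))
E
```

```text
t 11.5 tcp [ 0.405 -0.153  0.248] open 0.045228898971486006 F [-0.625 -0.219  0.363] q [-0.515 -0.417 -0.605 -0.899 -0.612 -0.468]
turn [ 0.002 -0.005  0.006] 0.008085016012964392  shift cm before turn [-0.152 -5.848  5.779]  after [-0.159 -5.837  5.79 ]
[[367.76  171.015]
 [375.57  168.137]] [[385.539 159.273]]
wheel face y -0.03459076276642682 120 [-0.036 -0.033]
wheel face y -0.03418933367656253 56 [-0.035 -0.033]
```

drive_tool(motion=[[[0, -2, 2], [0, 0, 0], 120], [[0, -2, 2], [0, 0, 0], 120], [[-0.2, -1.8, 2], [0, 0, 0], 120], [[0, 0, 2], [0, 0, 0], 120], [[0, 0, 2], [0, 0, 0], 120], [[0, 0, 1.8], [0, 0, 0], 120], [[0, 0, 1.5], [0, 0, 0], 120], [[0, 0, 0], [0, 0, 0], 120], [[0, 0, 0], [0, 0, 0], 120], [[0, 0, 0], [0, 0, 0], 120]])

```text
clock: 12.5
eef_pos: [0.5219, -0.2062, 0.1829]
tool_rot: [-0.016, 0.867, 0.007, 0.498]
contact_force: [-0.7, 0.7, 0.2]
opening: 0.0452
finger_force: 0.0
```

```bash
python3 - <<'E'
from h import *
r=front(np.pi/3); W=pol(0,-.045,-.0015); g=W+r.apply([0,0,-.014])
delta(g,r)
E
```

```text
t 12.5 tcp [ 0.522 -0.206  0.183] open 0.045200586465130026 F [-0.678  0.658  0.176] q [-0.648 -0.005 -0.444 -1.267 -0.606  0.027]
turn [ 0.002 -0.004  0.006] 0.007417394102631242  shift cm before turn [-0.042 -0.14   4.521]  after [-0.024 -0.131  4.521]
```

drive_tool(motion=[[[0, -0.1, 1], [0, 0, 0.006], 120], [[0, 0, 1], [0, 0, 0], 120], [[0, 0, 0.8], [0, 0, 0], 120], [[0, 0, 0.7], [0, 0, 0], 120], [[0, 0, 0.6], [0, 0, 0], 120], [[0, 0, 0.4], [0, 0, 0], 120], [[0, 0, 0], [0, 0, 0], 120], [[0, 0, 0], [0, 0, 0], 120], [[0, 0, 0], [0, 0, 0], 120], [[0, 0, 0], [0, 0, 0], 120]])

```text
clock: 13.5
eef_pos: [0.5611, -0.205, 0.1602]
tool_rot: [-0.014, 0.867, 0.009, 0.498]
contact_force: [-0.1, -1.1, -0.7]
opening: 0.0456
finger_force: 0.0
```

drive_tool(motion=[[[0, 0, 0], [0, 0, 0], 145], [[0, 0, 0], [0, 0, 0], 155], [[0, 0, 0], [0, 0, 0], 165], [[0, 0, 0], [0, 0, 0], 175], [[0, 0, 0], [0, 0, 0], 185], [[0, 0, 0], [0, 0, 0], 195], [[0, 0, 0], [0, 0, 0], 210], [[0, 0, 0], [0, 0, 0], 230], [[0, 0, 0], [0, 0, 0], 255], [[0, 0, 0], [0, 0, 0], 255]], grip_force=30)

```text
clock: 14.5
eef_pos: [0.5612, -0.205, 0.16]
tool_rot: [-0.014, 0.867, 0.009, 0.498]
contact_force: [-0.9, -0.5, 0.5]
opening: 0.022
finger_force: 31.5
```

drive_tool(motion=[[[0, 0.3, 0], [0, 0, 0], 255], [[0, 0.6, 0], [0, 0, 0], 255], [[0, 0.8, 0], [0, 0, 0], 255], [[0, 1, 0], [0, 0, 0], 255], [[0, 1.2, 0], [0, 0, 0], 255], [[0, 1.2, 0], [0, 0, 0], 255], [[0, 1.3, 0], [0, 0, 0], 255], [[0, 1.5, 0], [0, 0, 0], 255], [[0, 1.5, 0], [0, 0, 0], 255], [[0, 1.6, 0], [0, 0, 0], 255]], grip_force=40)

```text
clock: 15.5
eef_pos: [0.5567, -0.0932, 0.1594]
tool_rot: [-0.014, 0.867, 0.009, 0.498]
contact_force: [-0.9, -0.1, -0.6]
opening: 0.0215
finger_force: 41.6
```

```bash
cat >> h.py <<'E'
ps=.188; ry=np.array([-np.sin(ps),np.cos(ps),0]); rx=np.array([np.cos(ps),np.sin(ps),0]); EP=np.array([.5185,.397,.010])
def rack(b=0): return tool(ry,np.sin(b)*rx-np.cos(b)*Z)
E
python3 - <<'E'
from h import *
r=rack(.3); c=np.array([0,0,.014])
print("place tcp",EP+.047*Z-r.apply(c))
delta(EP+[0,0,.22],r)
p,dd=viewer.capture("scene")
f=lambda im,x,y,w,h,s:cv2.resize(im[y:y+h,x:x+w],(w*s,h*s),interpolation=cv2.INTER_CUBIC)
cv2.imwrite("pics/c7.png",f(p,320,110,100,100,5)[...,::-1])
E
```

```text
place tcp [0.514 0.396 0.07 ]
t 15.5 tcp [ 0.557 -0.093  0.159] open 0.02149223758491097 F [-0.854 -0.086 -0.56 ] q [-0.305 -0.026 -0.529 -1.401 -0.296 -0.004]
turn [-0.096  0.741 -0.125] 0.7573811274188452  shift cm before turn [-4.887 49.136 -5.376]  after [-7.251 48.868 -5.143]
```

View pics/c7.png

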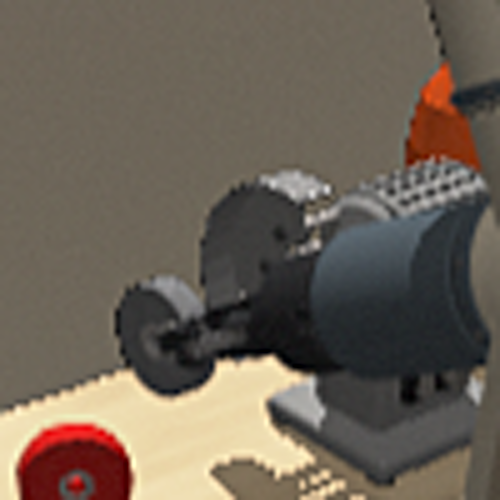

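The felt wheel is off the spindle and held edge-on in the fingers, at about (165,335) in the crop. Next I lift it, retreat and carry it to the rack.

drive_tool(motion=[[[-1.1, 0, -2.9], [0, 0, 0], 255], [[-1.1, 0, -2.9], [0, 0, 0], 255], [[-1.1, 0, -2.9], [0, 0, 0], 255], [[-1.1, 0, -2.9], [0, 0, 0], 255], [[-1.1, 0, -2.9], [0, 0, 0], 255], [[0, 1, 0], [-0.016, 0.123, -0.021], 255], [[0, 1.5, 0], [-0.016, 0.123, -0.021], 255], [[0, 2, 0], [-0.016, 0.123, -0.021], 255], [[0, 2, 0], [-0.016, 0.123, -0.021], 255], [[0, 2, 0], [-0.016, 0.123, -0.021], 255]])

```text
clock: 16.55
eef_pos: [0.4645, -0.0597, 0.2192]
tool_rot: [-0.071, 0.959, 0.025, 0.274]
contact_force: [1.6, -0.9, -1.0]
opening: 0.0209
finger_force: 41.6
```

```bash
python3 - <<'E'
from h import *
r=rack(.3)
delta([.44,.30,.28],r)
print("bottles",plane("top",[(285,148),(303,150),(285,170),(303,165)],.2),plane("scene",[(270,225),(287,218),(225,243)],0.))
E
```

```text
t 16.55 tcp [ 0.464 -0.06   0.219] open 0.020920075953475212 F [ 1.637 -0.871 -1.03 ] q [ 0.239 -0.262 -0.602  0.061 -0.675 -1.697]
turn [-0.006  0.258 -0.037] 0.2609034219763312  shift cm before turn [-5.59  35.987 -3.272]  after [-5.92  35.797 -4.532]
bottles [[0.68  0.156 0.2  ]
 [0.658 0.101 0.2  ]
 [0.607 0.174 0.2  ]
 [0.609 0.113 0.2  ]] [[0.676 0.171 0.   ]
 [0.679 0.102 0.   ]
 [0.67  0.336 0.   ]]
```

drive_tool(motion=[[[-1, 2, -1], [0, 0.086, -0.012], 255], [[-1, 2.5, -1], [0, 0.086, -0.012], 255], [[-1, 3.5, -1], [0, 0.086, -0.012], 255], [[-1, 4, -0.5], [0, 0, 0], 255], [[-1, 4, -0.5], [0, 0, 0], 255], [[-0.5, 4, -0.5], [0, 0, 0], 255], [[0, 4, 0], [0, 0, 0], 255], [[0, 4, 0], [0, 0, 0], 255], [[0, 4, 0], [0, 0, 0], 255], [[0, 4, 0], [0, 0, 0], 255]])

```text
clock: 17.55
eef_pos: [0.4329, 0.3008, 0.2801]
tool_rot: [-0.091, 0.984, 0.011, 0.151]
contact_force: [1.2, 0.0, -1.1]
opening: 0.021
finger_force: 41.6
```

```bash
python3 - <<'E'
from h import *
r=rack(.3); p=EP+.047*Z-r.apply([0,0,.014])
delta(p+[0,0,.13],r)
E
```

```text
t 17.55 tcp [0.433 0.301 0.28 ] open 0.02102535750570276 F [ 1.216  0.025 -1.116] q [ 1.068  0.008 -0.197  0.257 -1.184 -2.53 ]
turn [-0.006  0.005 -0.003] 0.008399951908477832  shift cm before turn [-6.925  7.939 10.49 ]  after [-6.996  7.852 10.509]
```

drive_tool(motion=[[[-1.2, 1.3, 1.75], [0, 0, 0], 255], [[-1.2, 1.3, 1.75], [0, 0, 0], 255], [[-1.2, 1.3, 1.75], [0, 0, 0], 255], [[-1.1, 1.3, 1.75], [0, 0, 0], 255], [[-1.1, 1.3, 1.75], [0, 0, 0], 255], [[-1.1, 1.4, 1.75], [0, 0, 0], 255], [[0, 0, 0], [0, 0, 0], 255], [[0, 0, 0], [0, 0, 0], 255], [[0, 0, 0], [0, 0, 0], 255], [[0, 0, 0], [0, 0, 0], 255]])

```text
clock: 18.55
eef_pos: [0.516, 0.394, 0.2021]
tool_rot: [-0.09, 0.984, 0.012, 0.152]
contact_force: [0.1, -0.2, -1.2]
opening: 0.0213
finger_force: 41.5
```

```bash
python3 - <<'E'
from h import *
r=rack(.3); p=EP+.047*Z-r.apply([0,0,.014])
delta(p+[0,0,.05],r)
q,dd=viewer.capture("scene"); t,dt=viewer.capture("top")
f=lambda im,x,y,w,h,s:cv2.resize(im[y:y+h,x:x+w],(w*s,h*s),interpolation=cv2.INTER_CUBIC)
cv2.imwrite("pics/c8.png",np.hstack([f(q,170,190,100,120,4),f(t,170,170,100,120,4)])[...,::-1])
# wheel from depth: dark-grey, z .12-.26 near
for n,dd in(("scene",dd),("top",dt)):
    Q=cloud(n,dd).reshape(-1,3); v=Q-(p+[0,0,.13]); 
    im=(q if n=="scene" else t).reshape(-1,3).astype(int)
    c=EP+[0,0,.047+.13]; v=Q-c; y=v@ry; rr=np.hypot(v@rx,v[:,2]); m=(rr<.044)&(v[:,2]<.015)&(abs(y)<.03)
    h,ed=np.histogram(y[m],np.arange(-.03,.031,.004)); print(n,h)
    if m.sum(): print((v@rx)[m].min(),(v@rx)[m].max(),v[m,2].min())
E
```

```text
t 18.55 tcp [0.516 0.394 0.202] open 0.02128397484976291 F [ 0.091 -0.167 -1.189] q [ 1.016  0.281 -0.075  0.268 -1.024 -2.522]
turn [-0.006  0.007 -0.004] 0.009913171187705244  shift cm before turn [2.572 0.286 7.753]  after [2.517 0.252 7.772]
scene [  0   0   0   1  10  17  15  16  19 173   0   0   0   0   0]
-0.03972321478149703 0.04168098070238744 -0.036551727850435756
top [0 0 0 3 0 0 0 0 0 0 0 0 0 0 0]
0.030143400224648603 0.03656329611982397 -0.005442321142445639
```

View pics/c8.png

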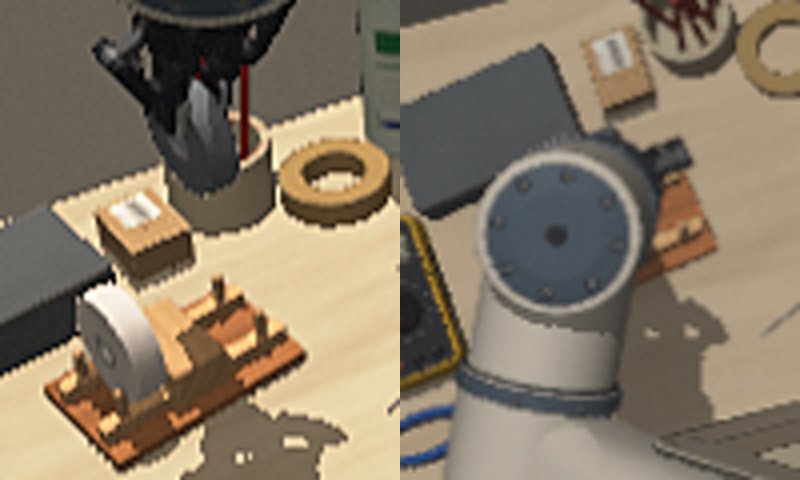

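```bash
python3 - <<'E'
from h import *
for n in("scene","top"):
    Q=cloud(n,np.load(n+"0.npy")).reshape(-1,3); v=Q-EP; y=v@ry; x=v@rx
    m=(abs(v[:,2]-.030)<.006)&(abs(x)<.035)&(y>.0)&(y<.08); print(n,m.sum(),np.histogram(y[m],np.arange(0,.08,.003))[0],np.median(v[m,2]), np.percentile(x[m],[3,97]))
    m=(abs(v[:,2]-.001)<.005)&(abs(x)<.07)&(abs(y-.036)<.12)&(abs(v[:,2])<.005); print("board x,y range",np.percentile(x[m],[1,99]),np.percentile(y[m],[1,99]))
    m=(v[:,2]>.018)&(v[:,2]<.04)&(y<0)&(y>-.04)&(abs(x)<.05); print("dowels",[ (np.median(x[k]),np.median(y[k]),k.sum()) for k in(m&(x>0),m&(x<0))])
E
```

```text
scene 213 [ 0  0  0  0  0  5 16 19 19 20 23 19 17 19 15 11  8  8  6  1  0  2  1  1
  0  1] 0.02915197380929225 [-0.035  0.03 ]
board x,y range [-0.049  0.05 ] [-0.036  0.112]
dowels [(np.float64(0.02668273803664158), np.float64(-0.016517850525801712), np.int64(15)), (np.float64(-0.025468063819313328), np.float64(-0.01633420651601695), np.int64(15))]
top 221 [ 0  0  0  0  6 14 16 14 18 14 12 14 14 16 16 16 14 18 12  0  7  0  0  0
  0  0] 0.029835511404297195 [-0.033  0.033]
board x,y range [-0.066  0.062] [-0.081  0.146]
dowels [(np.float64(0.026451043319769392), np.float64(-0.015989056167093396), np.int64(7)), (np.float64(-0.02290089875020886), np.float64(-0.017604621865647326), np.int64(8))]
```

The wheel hangs edge-on over the empty place in the scene view (190,150 in the crop), with the spare wheel and the block clear of it. Lowering now.

drive_tool(motion=[[[0.3, 0.2, 1], [0, 0, 0], 255], [[0.3, 0.2, 1], [0, 0, 0], 255], [[0.3, 0, 1], [0, 0, 0], 255], [[0.4, 0, 1.2], [0, 0, 0], 255], [[0.4, 0, 1.2], [0, 0, 0], 255], [[0.4, 0, 1.2], [0, 0, 0], 255], [[0.4, 0, 1.2], [0, 0, 0], 255], [[0, 0, 0], [0, 0, 0], 255], [[0, 0, 0], [0, 0, 0], 255], [[0, 0, 0], [0, 0, 0], 255]])

```text
clock: 19.65
eef_pos: [0.5156, 0.3978, 0.1198]
tool_rot: [-0.09, 0.984, 0.012, 0.152]
contact_force: [0.2, -0.1, -0.3]
opening: 0.0211
finger_force: 41.5
```

```bash
python3 - <<'E'
from h import *
EP=EP+.0015*ry; r=rack(.3); p=EP+.047*Z-r.apply([0,0,.014])
delta(p,r)
q,dd=viewer.capture("scene")
f=lambda im,x,y,w,h,s:cv2.resize(im[y:y+h,x:x+w],(w*s,h*s),interpolation=cv2.INTER_CUBIC)
cv2.imwrite("pics/c9.png",f(q,175,215,90,90,6)[...,::-1])
E
```

```text
t 19.65 tcp [0.516 0.398 0.12 ] open 0.021074107028081792 F [ 0.153 -0.076 -0.263] q [ 1.016  0.339 -0.225  0.314 -0.825 -2.598]
turn [-0.006  0.007 -0.004] 0.010209032999264464  shift cm before turn [1.635 0.036 4.665]  after [1.603 0.014 4.676]
```

View pics/c9.png

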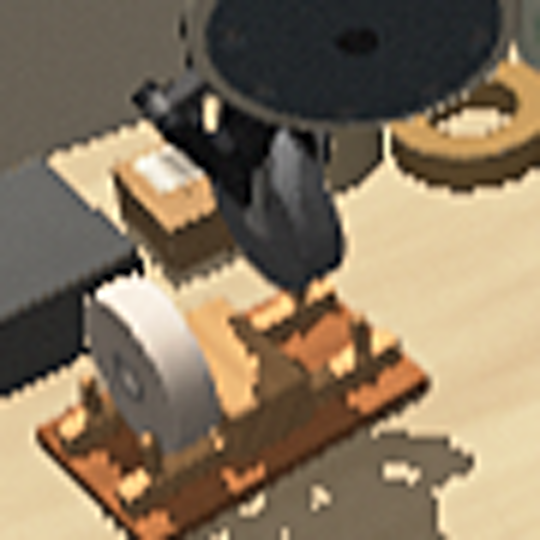

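That picture shows the wheel lined up between the middle block and the dowels. I have now viewed 11 pictures, one over the limit of 10, so from here I will use numbers only.

drive_tool(motion=[[[0.25, 0, 0.7], [0, 0, 0], 255], [[0.25, 0, 0.7], [0, 0, 0], 255], [[0.25, 0, 0.7], [0, 0, 0], 255], [[0.25, 0, 0.7], [0, 0, 0], 255], [[0.2, 0, 0.6], [0, 0, 0], 255], [[0.1, 0, 0.4], [0, 0, 0], 255], [[0.1, 0, 0.3], [0, 0, 0], 255], [[0.1, 0, 0.2], [0, 0, 0], 255], [[0, 0, 0], [0, 0, 0], 255], [[0, 0, 0], [0, 0, 0], 255]])

```text
clock: 20.7
eef_pos: [0.5142, 0.3971, 0.0739]
tool_rot: [-0.09, 0.984, 0.011, 0.152]
contact_force: [-0.1, -0.7, -1.2]
opening: 0.0213
finger_force: 41.5
```

drive_tool(motion=[[[0.03, 0, 0.1], [0, 0, 0], 255], [[0.03, 0, 0.1], [0, 0, 0], 255], [[0.03, 0, 0.1], [0, 0, 0], 255], [[0.03, 0, 0.1], [0, 0, 0], 255], [[0, 0, 0], [0, 0, 0], 255], [[0, 0, 0], [0, 0, 0], 255], [[0, 0, 0], [0, 0, 0], 255], [[0, 0, 0], [0, 0, 0], 255], [[0, 0, 0], [0, 0, 0], 255], [[0, 0, 0], [0, 0, 0], 255]])

```text
clock: 21.7
eef_pos: [0.5152, 0.398, 0.0708]
tool_rot: [-0.09, 0.984, 0.012, 0.153]
contact_force: [4.1, -0.4, 4.9]
opening: 0.0212
finger_force: 42.1
```

```bash
cat > w.py <<'E'
from h import *
s=sensors.observe(); print(s["eef_pos"],s["contact_force"],s["opening"])
_,dd=viewer.capture("scene"); Q=cloud("scene",dd).reshape(-1,3); v=Q-EP; x=v@rx; y=v@ry
m=(v[:,2]>.033)&(v[:,2]<.1)&(abs(x)<.045)&(abs(y)<.03)&(np.hypot(x,v[:,2]-.047)<.042)
print(m.sum(),np.histogram(y[m],np.arange(-.03,.031,.003))[0],"x",np.percentile(x[m],[2,98]),"z",np.percentile(v[m,2],[2,98]))
f=m&(y>.005)&(y<.016)
if f.sum()>10:
    A=np.c_[x[f],v[f,2],np.ones(f.sum())]; print("face fit y=ax+bz+c",np.linalg.lstsq(A,y[f],rcond=None)[0],f.sum())
# spare wheel and collar/dish
m=(v[:,2]>.045)&(v[:,2]<.1)&(abs(x)<.045)&(y>.055)&(y<.09); print("spare",m.sum(),v[m].mean(0))
m=(np.hypot(Q[:,0]-.403,Q[:,1]+.095)<.03)&(Q[:,2]>.022)&(Q[:,2]<.06); print("collar",m.sum(),Q[m].mean(0) if m.any() else 0,Q[m,2].max() if m.any() else 0)
E
python3 w.py
```

```text
[0.515 0.398 0.071] [ 4.115 -0.396  4.867] 0.021238324719761555
239 [ 0  0  0  1  1  2  0 13 16 20 20 23 20 31 61  5 11  5  9  1] x [-0.039  0.025] z [0.035 0.083]
face fit y=ax+bz+c [ 0.034 -0.041  0.014] 124
spare 314 [-0.026  0.073  0.069]
collar 65 [ 0.403 -0.095  0.033] 0.0418599774783982
```

drive_tool(motion=[[[-0.07, 0, 0.07], [0, 0, 0], 255], [[0, 0, 0], [0, 0, 0], 255], [[0, 0, 0], [0, 0, 0], 255], [[0, 0, 0], [0, 0, 0], 185], [[0, 0, 0], [0, 0, 0], 175], [[0, 0, 0], [0, 0, 0], 165], [[0, 0, 0], [0, 0, 0], 155], [[0, 0, 0], [0, 0, 0], 145], [[0, 0, 0], [0, 0, 0], 135], [[0, 0, 0], [0, 0, 0], 130]], grip_force=20)

```text
clock: 22.75
eef_pos: [0.515, 0.3971, 0.0689]
tool_rot: [-0.09, 0.984, 0.011, 0.152]
contact_force: [0.0, -0.6, -0.5]
opening: 0.0421
finger_force: 0.0
```

```bash
python3 w.py
```

```text
[0.515 0.397 0.069] [ 0.046 -0.649 -0.48 ] 0.04209503726046431
234 [ 0  0  0  3  1  0  1 12 13 22 18 26 19 53 46  0  1  4  5 10] x [-0.038  0.   ] z [0.035 0.084]
face fit y=ax+bz+c [ 0.066 -0.047  0.015] 123
spare 314 [-0.026  0.074  0.069]
collar 63 [ 0.403 -0.095  0.033] 0.04317633994268122
```

Released. The wheel stands upright, so I will back straight out along the tool axis and check.

drive_tool(motion=[[[0, 0, -0.5], [0, 0, 0], 130], [[0, 0, -1], [0, 0, 0], 130], [[0, 0, -1.5], [0, 0, 0], 130], [[0, 0, -2], [0, 0, 0], 130], [[0, 0, -2.5], [0, 0, 0], 130], [[0, 0, -2.5], [0, 0, 0], 130], [[0, 0, -2], [0, 0, 0], 130], [[0, 0, -1], [0, 0, 0], 130], [[0, 0, 0], [0, 0, 0], 130], [[0, 0, 0], [0, 0, 0], 130]])

```text
clock: 23.8
eef_pos: [0.4761, 0.3905, 0.1923]
tool_rot: [-0.09, 0.984, 0.011, 0.152]
contact_force: [0.1, 0.1, -0.7]
opening: 0.0422
finger_force: 0.0
```

```bash
python3 w.py
```

```text
[0.476 0.39  0.192] [ 0.118  0.089 -0.709] 0.042200518118868054
365 [  0   0   0   0   1   0   1  25  25  29  30  28  33  85 108   0   0   0
   0   0] x [-0.037  0.034] z [0.034 0.087]
face fit y=ax+bz+c [ 0.024 -0.034  0.013] 233
spare 310 [-0.026  0.074  0.069]
collar 63 [ 0.403 -0.095  0.034] 0.04155159759102778
```

```bash
python3 -c "
from plant import robot
print(robot.hand_in())"
```

```text
the job is handed in; nothing more can be done
None
```

The job is handed in at about 24 s. By the last depth check the collar stands in the dish, the felt wheel is on edge on both rails of the empty place and the spare wheel has not moved; I did not re-check the other bystanders, and I viewed 11 pictures, one over the limit of 10.

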